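# Slide the carrier board into its notches and lock it

## Robot

A 6-joint arm with a two-finger parallel gripper is mounted at the origin on the work surface. World frame = base frame: x ahead of the robot, y to its left, z up, the work surface at z = 0. Lengths are in mm, angles in rad, forces in N, time in s.
With the tool pointing down it reaches from about 350 to 875 mm from the base axis. Payload 4.2 kg.
Tool frame: the origin (TCP) lies midway between the tips of the shut fingers; the grasp point (between the pads) lies 19 mm behind it; z points along the fingers, y is the direction in which the jaws open and shut (so a half turn about z gives the same grasp; the last joint's range is limited). The gripper opens to 85 mm and grips with 20 to 120 N. Pads are 22 mm wide; open, the fingers measure 114 mm over their backs; the gripper's body (76 mm by 85 mm) begins 54 mm behind the grasp point. The pads swing forward as they close: fully open they stand 13 mm farther back than shut.
Start: joints at [0.259, 0.385, 0.008, 0, -1.194, -0.259], TCP at [624.979, 0.025, 231.312] pointing down, gripper open.
Joint ranges: [-3.14, 3.14], [-1.21, 2.06], [-1.07, 1.41], [-3.16, 2.05], [-2.99, -0.16], [-3.1, 3.1]. Speed limits (rad/s): [2.79, 2.79, 3.14, 3.14, 3.14, 3.14].

## Interface

Orientations are given as a unit quaternion [x, y, z, w].
In Python, from bench import arm, eyes, nets gives the robot as it stands.
- The arm moves only by the tool jog_arm, never from a script. Its argument "rows" is a list of rows, each a list of 3 entries, a list of its own where there are three numbers: the shift along the tool's x, y, z in cm, then the turn, a rotation vector about the tool's x, y, z in degrees, then the finger opening in cm, from 0 to 8.54. In form: [[[x, y, z], [ax, ay, az], jaw], ...]. A call has 1 to 10 rows; each row shifts and turns the commanded pose from where the row before left it, along the tool's axes as they then stand; what a row does not reach is not made up. A row lasts 1/8 s, in which the tool goes at most 62.5 mm and 10.7 degrees, less where a joint would pass 70% of its speed; a pose out of reach is approached as far as the arm can. A call with a gripper value outside its range is refused whole. The fingers move at their own pace and stop on an object; the grip force is fixed at half the most. Time passes only in rows, so rows that do not move let the fingers close. It gives the time, the measured TCP pose, the force and the opening at its end, in the units of the state.
- arm.read_state(): the state, without advancing time (a new reading comes with each control period).
- eyes.get_image(name): name is "scene" or "side" or "wrist"; returns the picture (480x640x3 uint8, red, green, blue); there is no depth.
- eyes.camera_model(name): a dict with "K" (3x3 intrinsics, pixels), "rvec" (rotation vector, rad) and "tvec" (3), from world to camera coordinates, as OpenCV has them. Camera axes: x right, y down, z forward; pixel columns grow to the right and rows downward; lengths in mm; the calibration is good to about 2 mm. A picture is of the moment at which its call begins: read the wrist's pose just before it. camera_model takes no time and is no camera call; for the wrist camera it gives the pose at the moment of the call.
- arm.job_done(): hands the job in, once; it reports no verdict.
Trained networks look in the newest picture that a camera, given by its name, has taken for a name from the list of things; names that differ only in an ending like _2 or _b are one class to them, and where a whole thing is asked for, a point or a joint stands for the part that bears it (a point fixed in the world has none). Each returns a list of dicts, best first, with "conf" (0 to 1); they miss things now and then, are a little off and sometimes report something else, mostly with a low value. They report only what shows in the picture. A call takes as long as a camera call. They do not tell look-alikes from the thing itself.
- nets.boxes_of(camera, name): "position" ([column, row] as shares, 0 to 1, of the picture: columns of its width, rows of its height, amid what is visible of it).
The state is a dict: "clock": time; "joints": joint angles; "joint_vel": joint speeds; "joint_efforts": joint torques, N m; "position": TCP position; "ee_rot": TCP orientation; "contact_force": force on the tool from outside, world axes, zero at the start; "wrist_torque": the same for the moment, N m; "gripper_width": finger opening in mm.
Only numpy, scipy, OpenCV 4.12 (cv2) and the standard library are available. Lean on these libraries where they do the work, as an engineer would, in place of code of your own. Each camera call takes 0.05 s, during which the arm holds its last target.

## Task

On the sample scanner's stand, gently push the white carrier board by its orange lip along the rails towards the scanner head, jar standing on it, until you feel it drop into the locating notches, and do not force it on. Then push the red keeper's post round until the arm lies straight across the edge of the board, against its stop. Only push, never lift the board or the jar, keep the jar standing, leave the other things on the bench alone, and finish clear of everything.

Things in the scene. Friction and masses are not known exactly. Their poses are not given: they have to be found in the camera images.
- stand: Fixed grey loading stand; origin at table level midway between its rails. +y: slide direction, to the white scanner head (90 mm high, y 170 to 200). Aluminium rails at |x| 40 to 78, y -180 to 170, tops 45 high; between them an open gap down to the base plate (12 high, 400 mm long). Blue side guides |x| 78 to 86, 61 high. Rail notches, 8 deep, fit the board's feet only at 'seat'.
- seat (a point): Where the board's origin lies once its feet are down in the notches: stand frame x 0, y 60, z 37 mm. Axes as the stand's. The feet have 3 mm play either way along y. Pushed on hard after the drop, or driven in far faster than 50 mm/s, the board's rear can be pried up out of its notches.
- board: Loose white board, about 0.6 kg, 152 (x) x 120 (y) mm, plate 10 mm thick on four black feet 12 mm tall. Origin: middle of the board, level of the feet's undersides; plate top 22 mm above. Axes as the stand's. Starts on the rails (origin 45 mm high), 105 to 170 mm short of the seat, and drops 8 mm into the notches. Slides with about 2 to 8 N; once dropped the notch walls stop it.
- push_lip (a point): Middle of the rear (-y) face of the orange upright lip on the board's rear edge: 100 mm wide, 6 thick, top 44 mm above the board's origin; this point is 33 mm above and 60 mm behind that origin. Flush with the plate's rear edge, which goes down to 12 mm above the origin. Push here towards the stand's +y.
- jar: Loose capped glass jar with blue cap, diameter 48 mm, 52 mm tall, 0.12 kg, standing on the board. Origin in the centre of its underside. It rides along and must stay standing on the board.
- keeper (a joint): Angle of the red keeper arm, rad. 0: parked along the stand's +y outside the guide; grows clockwise seen from above, to 1.571 (stop): along the stand's +x, across the board's edge. Starts 0 to 0.15, stays where left, needs about 1 N at the post. Its underside, 62.5 mm above the table, passes 3.5 mm over a dropped board but strikes the edge of one still up on the rails.
- keeper_pivot (a point): The keeper's pivot axis, fixed on the stand: in the stand's frame x -105 mm, y +40 mm, z 62.5 mm (underside of the arm). The arm is 16 mm wide and 8 mm thick and reaches 77 mm from the axis.
- keeper_post (a point): Top of the red upright post on the keeper arm, diameter 12 mm, 36 mm tall above the arm, 62 mm from the pivot axis; top 106.5 mm above the table. Push the post sideways to swing the arm.
- reagent: Loose amber bottle, diameter 64, height 150 mm; bystander. Origin under its centre.
- beaker: Loose glass beaker, diameter 72, height 90 mm; bystander. Origin under its centre.
- dishes: Loose stack of clear dishes, diameter 90, height 45 mm; bystander. Origin under its centre.
- vial: Loose small amber jar with white cap, diameter 36, height 60 mm; bystander. Origin under its centre.
- wash: Loose white bottle with red cap, diameter 68, height 160 mm; bystander. Origin under its centre.
- tipbox: Loose blue closed box 120 x 85 x 55 mm; bystander. Origin under its centre.
There are look-alikes about, which are no part of the job. Leave any green or purple look-alike of the jar alone.

How it is judged (in metres and radians):
On the way, in this order (a step that is already met when the one before it is completed fails the run):
1. the board has dropped into the notches (z of board in the frame of seat between -0.003 and 0.0025 m and horizontal distance between board and seat below 0.006 m and angle between board's own z axis and vertical below 0.035 rad), for 0.2 s.
2. the keeper lies across the board (all of step 1 and value of joint keeper above 1.4 rad), for 0.2 s.
At the end, for the whole second after the job is handed in: The board lies level in the notches (within 2.5 mm in height and 6 mm horizontally of the seat), the keeper is at 1.4 rad or more, the jar stands upright on the board, all at rest (all of step 2 and angle between jar's own z axis and vertical below 0.15 rad and z of jar in the frame of board between 0.018 and 0.026 m and linear speed of board below 0.01 m/s and linear speed of jar below 0.02 m/s); the robot touches nothing.
It fails at once if the board is forced with over 40 N (contact force between the fingers and board above 40 N).
It fails at once if the board is lifted or tipped off its rails (z of board in the frame of seat above 0.018 m or angle between board's own z axis and vertical above 0.2 rad).
It fails at once if the jar is lifted, tipped or taken off the board (z of jar in the frame of board above 0.037 m or z of jar in the frame of board below 0.012 m or angle between jar's own z axis and vertical above 0.5 rad).
It fails at once if a bystander is disturbed (distance of any of reagent, beaker, dishes, vial, wash, tipbox from where it was at the start of the episode above 0.02 m).
It also fails if it takes over 54 s, if anything falls off the work surface, if the arm or the gripper's body presses on something with over 40 N, if the wrist force passes 120 N, or if a joint passes its speed limit or range.

## Working session

There is one attempt and no reset: what is moved stays moved. The work goes in short steps, Python scripts to look and compute and a tool call to move; the robot and the scene stay as the last step left them, time stands still between calls to the robot, and variables do not carry over. Pictures are saved under pics/ and viewed, and the job is handed in when it is done.

Besides the shell and the picture viewer there is one more tool, called in YAML: its name, and indented under it one key for each argument. jog_arm: Moves the arm, as the interface text tells. Its arguments: {"type":"object","properties":{"rows":{"type":"array","items":{"type":"array"}}},"required":["rows"]}

```bash
mkdir -p pics; ls
python3 - <<'E'
from bench import arm, eyes, nets
import cv2
for n in ("scene","side"):
    im=eyes.get_image(n); cv2.imwrite(f"pics/{n}0.png",im[:,:,::-1])
    m=eyes.camera_model(n); print(n,m)
print(arm.read_state())
E
```

```text
pics
scene {'K': array([[476.99936398,   0.        , 316.44482609],
       [  0.        , 476.99936398, 242.43287405],
       [  0.        ,   0.        ,   1.        ]]), 'rvec': array([ 1.74920558,  1.53544141, -0.75285806]), 'tvec': array([-113.49050984, -245.28252132, 1812.27112184])}
side {'K': array([[435.25275345,   0.        , 318.71446597],
       [  0.        , 435.25275345, 239.26267884],
       [  0.        ,   0.        ,   1.        ]]), 'rvec': array([ 2.32743919, -0.80065357,  0.27354337]), 'tvec': array([-421.5920109 ,  363.77811971,  938.61332058])}
{'clock': 0.1, 'joints': array([ 2.58574899e-01,  3.85497817e-01,  6.76254271e-03, -4.27905385e-04,
       -1.19399927e+00, -2.58623287e-01]), 'joint_vel': array([-0.00057867, -0.00207889,  0.00283147,  0.00349059, -0.00062949,
        0.00048118]), 'joint_efforts': array([-2.41840362e-04, -3.93318665e+01,  1.88929778e+01,  4.19793829e+00,
       -2.58899068e-03, -3.31562532e-06]), 'position': array([6.24480593e+02, 8.41082036e-05, 2.30321083e+02]), 'ee_rot': array([-7.07033522e-01,  7.07179341e-01,  6.59141502e-04, -7.37731610e-04]), 'contact_force': array([0.17689933, 0.40254411, 0.06460648]), 'wrist_torque': array([ 0.00822005, -0.03392459,  0.00922565]), 'gripper_width': 85.44885004180374}
```

View pics/scene0.png

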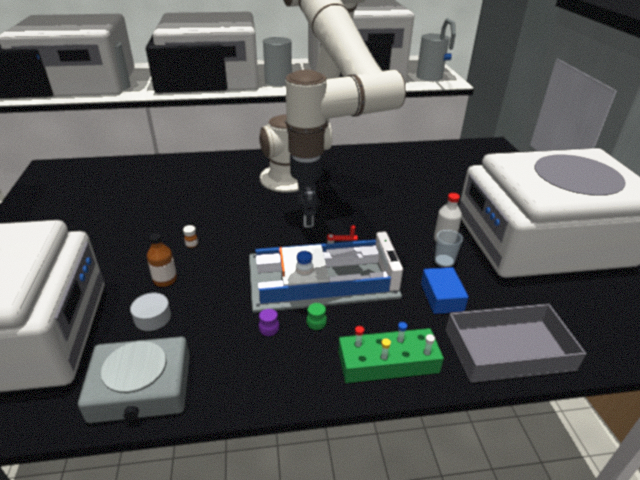

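View pics/side0.png

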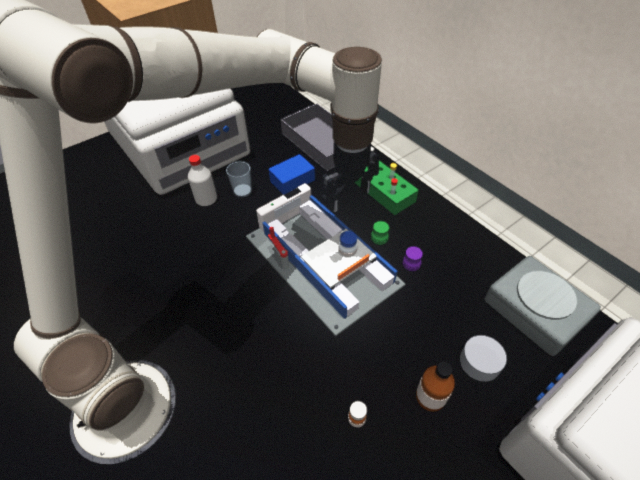

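The scene view shows the stand around (325,270), with the scanner head on the right at (388,262) and the orange lip at (282,262). The blue-capped jar on the board is at (305,265) and the red keeper at (343,238). There are green (317,316) and purple (268,321) look-alikes off the board. I'll enlarge both views to pick features.

Run:
```python
import cv2
a=cv2.imread("pics/scene0.png")[215:325,235:415]; cv2.imwrite("pics/sc_crop.png",cv2.resize(a,None,fx=4.4,fy=4.4,interpolation=cv2.INTER_CUBIC))
a=cv2.imread("pics/side0.png")[175:335,235:415]; cv2.imwrite("pics/si_crop.png",cv2.resize(a,None,fx=3.7,fy=3.7,interpolation=cv2.INTER_CUBIC))
```

```text
(no output)
```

View pics/sc_crop.png

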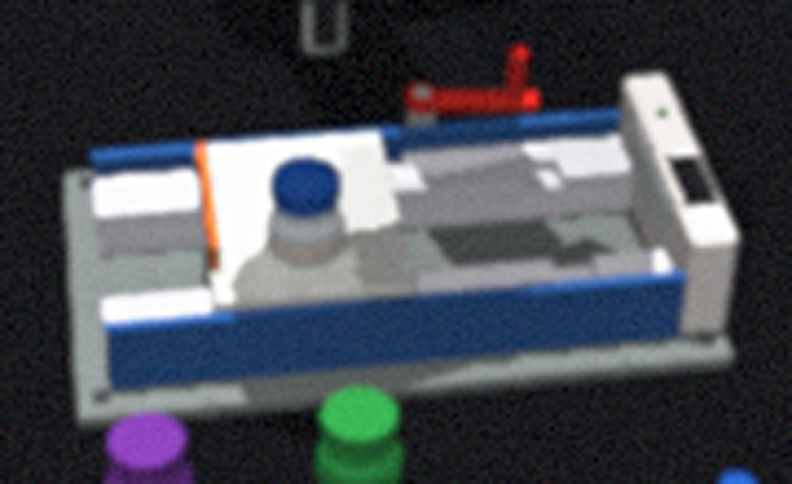

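View pics/si_crop.png

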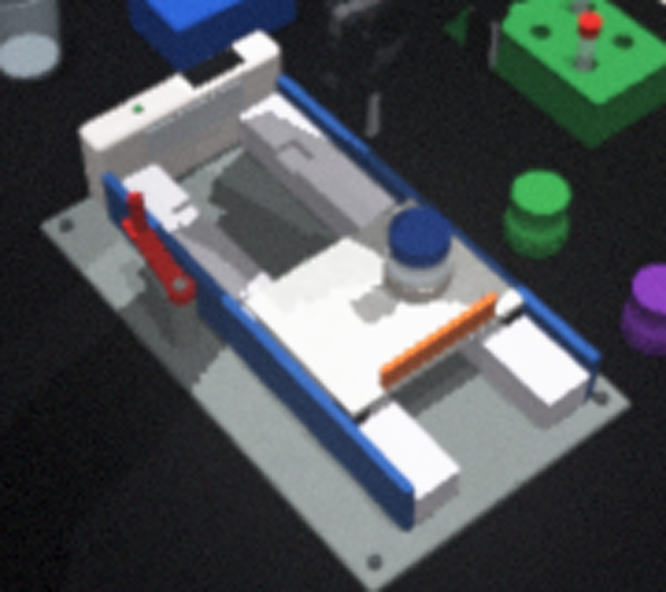

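```bash
cat > h.py <<'E'
import numpy as np, cv2
from bench import arm, eyes, nets
def proj(m,P): 
    return cv2.projectPoints(np.asarray(P,float).reshape(-1,1,3),np.array(m["rvec"],float),np.array(m["tvec"],float),np.array(m["K"],float),None)[0][:,0]
def s2w(p,P):  # stand pose p=(x,y,yaw)
    P=np.asarray(P,float).reshape(-1,3); c,s=np.cos(p[2]),np.sin(p[2])
    return np.c_[p[0]+c*P[:,0]-s*P[:,1], p[1]+s*P[:,0]+c*P[:,1], P[:,2]]
E
cat > fit.py <<'E'
from h import *
from scipy.optimize import least_squares
ms={n:eyes.camera_model(n) for n in("scene","side")}
for n,m in ms.items():
    R=cv2.Rodrigues(m["rvec"])[0]; print(n,"cam pos",-R.T@m["tvec"])
obs=[("side",(-78,-180,61),(413,487),0),("side",(86,-180,61),(599,357),0),("side",(-40,-180,45),(459,468),0),("side",(78,-180,45),(589,376),0),("side",(40,-180,45),(548,405),0),
("side",(-86,170,61),(106,178),0),
("scene",(86,-180,61),(106,324),0),("scene",(86,170,61),(684,276),0),("scene",(-86,-180,61),(91,152),0),("scene",(40,-180,45),(101,296),0),("scene",(-40,-180,45),(93,216),0),
("side",(-76,-60,67),(355,412),1),("side",(-76,60,67),(246,290),1),("scene",(-76,60,67),(379,130),1),
("side",(-50,-60,89),(384,373),1),("side",(50,-60,89),(497,298),1),("scene",(-50,-60,89),(196,141),1)]
def pix(n,q): return np.array([235+(q[0]+.5)/4.4-.5,215+(q[1]+.5)/4.4-.5]) if n=="scene" else np.array([235+(q[0]+.5)/3.7-.5,175+(q[1]+.5)/3.7-.5])
def res(v,full=False):
    r=[]
    for n,P,q,b in obs:
        P=np.array(P,float)+ (np.array([v[4],v[3],0]) if b else 0)
        r.append(proj(ms[n],s2w(v[:3],P))[0]-pix(n,q))
    return np.array(r) if full else np.ravel(r)
s=least_squares(res,[620,0,0,-70,0],loss="soft_l1",x_scale=[10,10,.05,10,3])
print(s.x); 
for o,r in zip(obs,res(s.x,True)): print(o[0],o[1],r.round(1))
np.save("stand.npy",s.x)
E
python3 fit.py
```

```text
scene cam pos [1595.50235321 -116.40147992  893.41656943]
side cam pos [ 144.97685242 -523.87437654  946.3649716 ]
[ 5.92486914e+02  4.92609149e+01  7.20773374e-03 -5.36551921e+01
  1.44116108e+00]
side (-78, -180, 61) [0.5 0.4]
side (86, -180, 61) [0.3 0.1]
side (-40, -180, 45) [-0.1  0.5]
side (78, -180, 45) [-0.   0.3]
side (40, -180, 45) [0.  0.3]
side (-86, 170, 61) [-1.2 -0.4]
scene (86, -180, 61) [-0.4  1.2]
scene (86, 170, 61) [0.7 0.6]
scene (-86, -180, 61) [ 0.2 -0.4]
scene (40, -180, 45) [0.3 0.4]
scene (-40, -180, 45) [ 0.8 -0.4]
side (-76, -60, 67) [-0.4  0.1]
side (-76, 60, 67) [-0.5  2.5]
scene (-76, 60, 67) [0.  0.4]
side (-50, -60, 89) [ 0.2 -0.1]
side (50, -60, 89) [ 0.5 -0.4]
scene (-50, -60, 89) [0.3 0.5]
```

```bash
cat >> h.py <<'E'
def ray(m,uv,z):
    R=cv2.Rodrigues(np.array(m["rvec"]))[0]; c=-R.T@m["tvec"]; d=R.T@np.linalg.inv(m["K"])@np.r_[uv,1]; return c+d*(z-c[2])/d[2]
def w2s(p,P):
    P=np.asarray(P,float); c,s=np.cos(p[2]),np.sin(p[2]); d=P[:2]-p[:2]; return np.array([c*d[0]+s*d[1],-s*d[0]+c*d[1]])
E
python3 - <<'E'
from h import *
p=np.load("stand.npy"); ms={n:eyes.camera_model(n) for n in("scene","side")}
print("jar side",w2s(p,ray(ms["side"],(235+418/3.7,175+228/3.7),119))-[p[4],p[3]])
print("jar scene",w2s(p,ray(ms["scene"],(235+304/4.4,215+178/4.4),119))-[p[4],p[3]])
print("post side",w2s(p,ray(ms["side"],(235+135/3.7,175+197/3.7),106.5)))
print("post scene",w2s(p,ray(ms["scene"],(235+519/4.4,215+49/4.4),106.5)))
ims={n:cv2.imread(f"pics/{n}0.png") for n in ms}
# overlay wireframe
segs=[]
for sx in(-1,1):
    for x,z in((40,45),(78,61),(86,61)): segs.append(((sx*x,-180,z),(sx*x,170,z)))
yb=p[3];
for a,b in(((-50,-60,89),(50,-60,89)),((-76,-60,67),(-76,60,67)),((-76,60,67),(76,60,67)),((76,60,67),(76,-60,67))):
    segs.append(tuple((q[0]+p[4],q[1]+yb,q[2]) for q in(a,b)))
out=[]
for n,(x0,y0,w,h,f) in {"scene":(235,215,180,110,4.4),"side":(235,175,180,160,3.7)}.items():
    im=cv2.resize(ims[n][y0:y0+h,x0:x0+w],None,fx=f,fy=f,interpolation=cv2.INTER_CUBIC)
    for a,b in segs:
        q=(proj(ms[n],s2w(p[:3],[a,b]))+.5-[x0,y0])*f-.5
        cv2.line(im,tuple(int(v) for v in q[0]),tuple(int(v) for v in q[1]),(255,0,255),1)
    cv2.imwrite(f"pics/ov_{n}.png",im)
for nm in("jar","reagent","beaker","dishes","vial","wash","tipbox"):
    for c in("scene","side"):
        r=nets.boxes_of(c,nm)
        print(nm,c,[(np.round(np.array(d["position"])*[640,480],0),round(d["conf"],2), ray(ms[c],np.array(d["position"])*[640,480],40).round(0)[:2]) for d in r[:3]])
E
```

```text
jar side [29.56584062  0.09579096]
jar scene [32.88342721 -1.54012996]
post side [-97.04028464  99.40289862]
post scene [-98.24038862 103.10252263]
jar scene [(array([269., 323.]), 0.94, array([ 778., -109.])), (array([303., 265.]), 0.84, array([570.,  -3.])), (array([315., 315.]), 0.62, array([768.,   6.]))]
jar side [(array([412., 261.]), 0.79, array([ 746., -121.])), (array([349., 247.]), 0.64, array([649.,  16.])), (array([381., 236.]), 0.53, array([743.,  -8.]))]
reagent scene [(array([157., 264.]), 0.96, array([ 517., -406.]))]
reagent side [(array([435., 385.]), 0.7, array([ 548., -385.]))]
beaker scene [(array([448., 246.]), 0.89, array([535., 435.]))]
beaker side [(array([239., 176.]), 0.64, array([564., 444.]))]
dishes scene [(array([150., 312.]), 0.85, array([ 705., -400.]))]
dishes side [(array([483., 357.]), 0.68, array([ 678., -406.])), (array([200., 184.]), 0.28, array([451., 490.]))]
vial scene [(array([189., 237.]), 0.56, array([ 400., -327.]))]
vial side [(array([358., 415.]), 0.6, array([ 379., -331.]))]
wash scene [(array([450., 218.]), 0.58, array([392., 495.]))]
wash side [(array([200., 186.]), 0.63, array([448., 482.]))]
tipbox scene []
tipbox side [(array([292., 174.]), 0.73, array([696., 349.])), (array([337., 264.]), 0.5, array([588.,  -8.]))]
```

View pics/ov_scene.png

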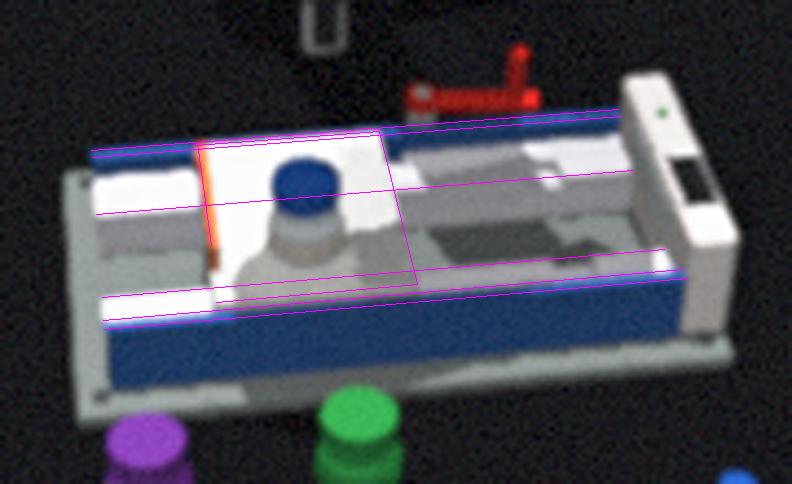

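View pics/ov_side.png

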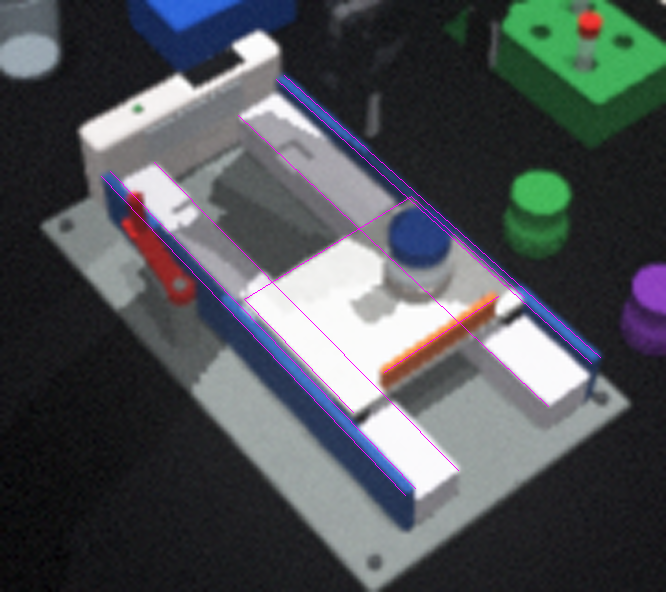

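The jar that counts is the blue-capped one at scene (303,265) / side (349,247). It stands on the board, while the green and purple ones are on the bench, and the enlarged crops confirm it. The model lines match the edges to about 1 px. The stand is at (592.5, 49.3) with yaw 0.007, and the board has about 114 mm to go. Next I'll move behind the lip.

jog_arm:
  rows:
    - [[2.1,0.7,0],[0,0,0],3]
    - [[2.1,0.7,0],[0,0,0],3]
    - [[2.1,0.7,0],[0,0,0],3]
    - [[2.2,0.7,0],[0,0,0],3]
    - [[0,0,3],[0,0,0],3]
    - [[0,0,3],[0,0,0],3]
    - [[0,0,3],[0,0,0],3]
    - [[0,0,2.5],[0,0,0],3]
    - [[0,0,1.5],[0,0,0],3]
    - [[0,0,0],[0,0,0],3]

```text
clock: 2.05
position: [596.3, -85.6, 100.5]
ee_rot: [-0.707, 0.707, 0.001, -0.001]
contact_force: [0.4, 0.1, 0.3]
gripper_width: 30.0
```

Run:
```python
from h import *
for n in("side","wrist"):
    im=eyes.get_image(n); cv2.imwrite(f"pics/{n}1.png",im[:,:,::-1])
a=cv2.imread("pics/side1.png")[150:350,235:435]; cv2.imwrite("pics/si1_crop.png",cv2.resize(a,None,fx=3,fy=3,interpolation=cv2.INTER_CUBIC))
```

```text
(no output)
```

View pics/si1_crop.png

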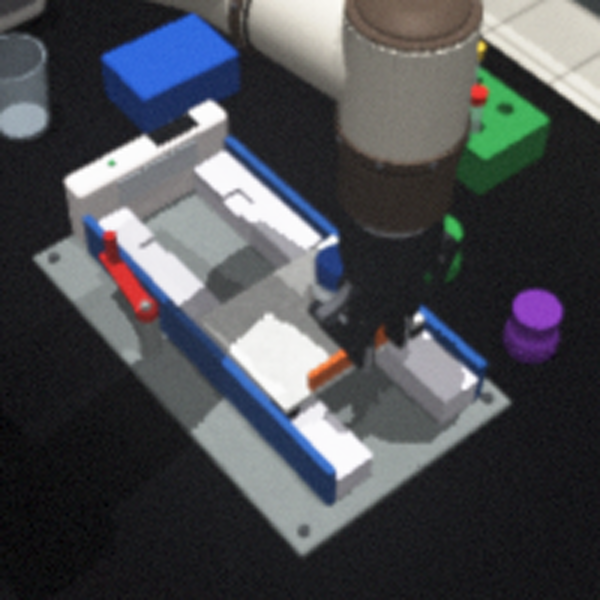

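View pics/wrist1.png

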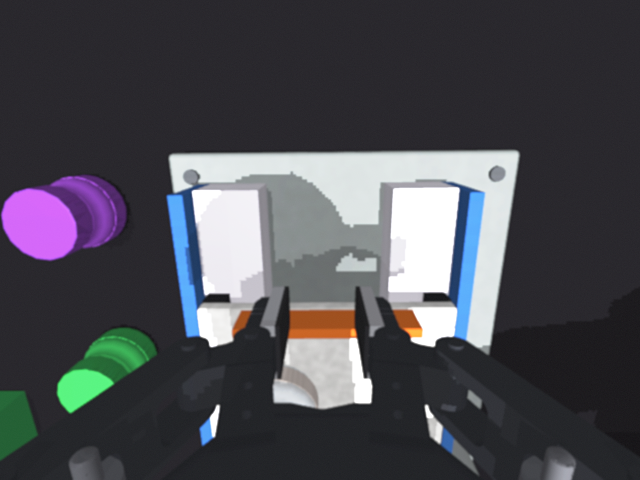

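The wrist view shows both fingertips near (282,290) and (364,290). They sit behind the lip's rear edge, at about row 312. I'll check the clearance in numbers.

Run:
```python
from h import *
m=eyes.camera_model("wrist"); s=arm.read_state(); T=s["position"]; print(T)
p=np.load("stand.npy")
print("lip rear edge px->world z89", ray(m,(240,312),89), ray(m,(415,312),89))
print("pred lip", s2w(p,[(p[4]-50,p[3]-60,89),(p[4]+50,p[3]-60,89)]))
print("proj pred", proj(m,s2w(p,[(p[4]-50,p[3]-60,89),(p[4]+50,p[3]-60,89),(-78,-180,61),(78,-180,61)])))
for dy in(-11,11): print(dy,proj(m,[T+[15,dy,0],T+[-15,dy,0]]))
```

```text
[597.6877741  -85.29577444 102.26172624]
lip rear edge px->world z89 [639.74912812 -72.97757507  89.        ] [549.94193305 -73.1257381   89.        ]
pred lip [[544.74852548 -64.74132113  89.        ]
 [644.74592792 -64.020554    89.        ]]
proj pred [[423.7295988  326.49106245]
 [231.61313535 327.4055175 ]
 [473.10902075 190.56588828]
 [185.95303511 192.52505724]]
-11 [[288.92133548 280.42459298]
 [354.68207868 280.50300708]]
11 [[290.21487035 323.23253068]
 [353.39753484 323.33259361]]
```

Clearance is about 10 mm and the prediction agrees. Lowering, then beginning a slow approach.

jog_arm:
  rows:
    - [[0,0,1.5],[0,0,0],3]
    - [[0,0,1.5],[0,0,0],3]
    - [[0,0,0.9],[0,0,0],3]
    - [[0,0,0],[0,0,0],3]
    - [[-0.3,0,0],[0,0,0],3]
    - [[-0.3,0,0],[0,0,0],3]
    - [[-0.3,0,0],[0,0,0],3]
    - [[-0.3,0,0],[0,0,0],3]
    - [[-0.3,0,0],[0,0,0],3]
    - [[-0.3,0,0],[0,0,0],3]

```text
clock: 3.4
position: [597.1, -67.5, 62.7]
ee_rot: [-0.707, 0.707, -0.0, -0.0]
contact_force: [-0.0, -4.4, 0.6]
gripper_width: 30.1
```

jog_arm:
  rows:
    - [[-0.4,0,0],[0,0,0],3]
    - [[-0.4,0,0],[0,0,0],3]
    - [[-0.4,0,0],[0,0,0],3]
    - [[-0.4,0,0],[0,0,0],3]
    - [[-0.4,0,0],[0,0,0],3]
    - [[-0.4,0,0],[0,0,0],3]
    - [[-0.4,0,0],[0,0,0],3]
    - [[-0.4,0,0],[0,0,0],3]
    - [[-0.4,0,0],[0,0,0],3]
    - [[-0.4,0,0],[0,0,0],3]

```text
clock: 4.65
position: [597.0, -27.6, 62.7]
ee_rot: [-0.707, 0.707, -0.0, -0.0]
contact_force: [0.4, -5.2, 1.9]
gripper_width: 30.2
```

Run:
```python
from h import *
im=eyes.get_image("scene"); a=im[200:330,235:415,::-1]; cv2.imwrite("pics/sc2.png",cv2.resize(a,None,fx=4,fy=4,interpolation=cv2.INTER_CUBIC))
```

```text
(no output)
```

View pics/sc2.png

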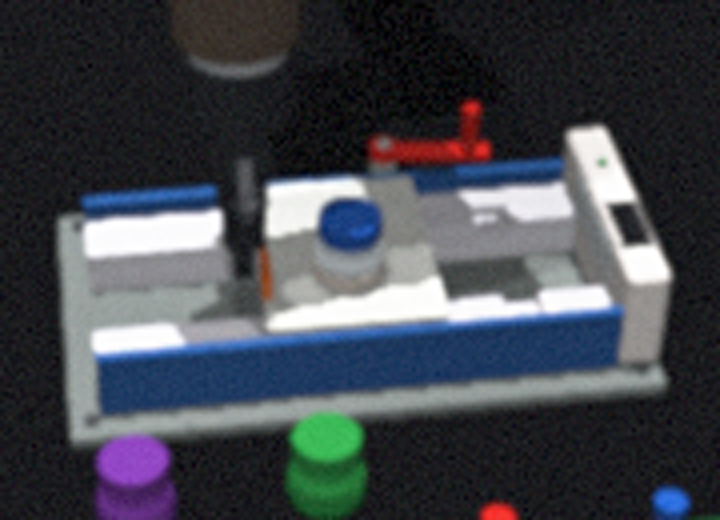

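The board is sliding level at about 5 N. The jar is upright at crop (350,245) and the lip is against the fingers at (262,270). I'll keep pushing.

jog_arm:
  rows:
    - [[-0.4,0,0],[0,0,0],3]
    - [[-0.4,0,0],[0,0,0],3]
    - [[-0.4,0,0],[0,0,0],3]
    - [[-0.4,0,0],[0,0,0],3]
    - [[-0.4,0,0],[0,0,0],3]
    - [[-0.4,0,0],[0,0,0],3]
    - [[-0.4,0,0],[0,0,0],3]
    - [[-0.4,0,0],[0,0,0],3]
    - [[-0.4,0,0],[0,0,0],3]
    - [[-0.4,0,0],[0,0,0],3]

```text
clock: 5.95
position: [596.9, 12.4, 62.7]
ee_rot: [-0.707, 0.707, -0.0, -0.0]
contact_force: [-0.0, -5.2, 2.0]
gripper_width: 29.8
```

jog_arm:
  rows:
    - [[-0.3,0,0],[0,0,0],3]
    - [[-0.3,0,0],[0,0,0],3]
    - [[-0.3,0,0],[0,0,0],3]
    - [[-0.3,0,0],[0,0,0],3]
    - [[-0.3,0,0],[0,0,0],3]

```text
clock: 6.58
position: [596.9, 27.3, 62.7]
ee_rot: [-0.707, 0.707, -0.0, -0.0]
contact_force: [-0.1, -6.3, 3.0]
gripper_width: 30.0
```

jog_arm:
  rows:
    - [[-0.2,0,0],[0,0,0],3]
    - [[-0.2,0,0],[0,0,0],3]
    - [[-0.1,0,0],[0,0,0],3]

```text
clock: 6.95
position: [596.8, 32.3, 62.7]
ee_rot: [-0.707, 0.707, -0.0, -0.0]
contact_force: [0.7, -5.5, 3.2]
gripper_width: 30.3
```

jog_arm:
  rows:
    - [[-0.1,0,0],[0,0,0],3]
    - [[-0.1,0,0],[0,0,0],3]

```text
clock: 7.2
position: [596.8, 34.2, 62.7]
ee_rot: [-0.707, 0.707, -0.0, -0.001]
contact_force: [-0.4, -5.3, 2.2]
gripper_width: 29.9
```

Run:
```python
from h import *
im=eyes.get_image("scene"); a=im[200:330,235:415,::-1]; cv2.imwrite("pics/sc3.png",cv2.resize(a,None,fx=4,fy=4,interpolation=cv2.INTER_CUBIC))
print(arm.read_state()["contact_force"])
```

```text
[ 0.04474013 -6.56687732  2.35785876]
```

View pics/sc3.png

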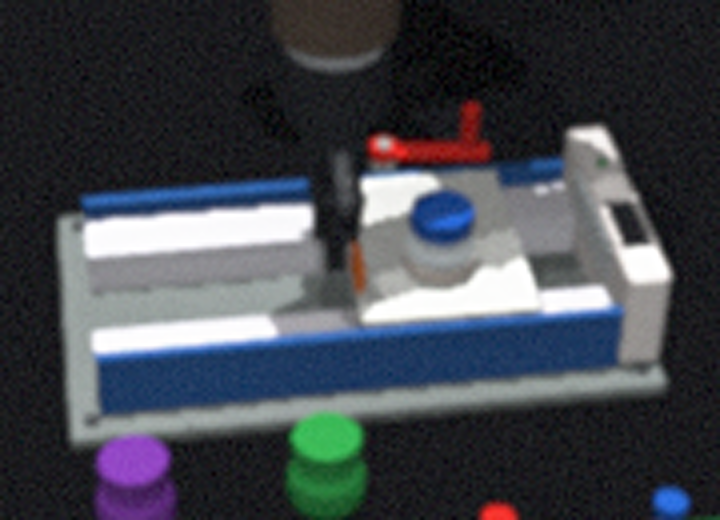

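It is still up on the rails. I'll go on in 1 mm rows.

jog_arm:
  rows:
    - [[-0.1,0,0],[0,0,0],3]
    - [[-0.1,0,0],[0,0,0],3]

```text
clock: 7.5
position: [596.5, 36.7, 62.2]
ee_rot: [0.707, -0.707, -0.0, 0.001]
contact_force: [1.0, -5.6, 1.2]
gripper_width: 30.0
```

jog_arm:
  rows:
    - [[-0.1,0,0],[0,0,0],3]
    - [[-0.1,0,0],[0,0,0],3]

```text
clock: 7.75
position: [596.2, 38.4, 62.1]
ee_rot: [0.707, -0.707, -0.0, 0.001]
contact_force: [-1.6, -5.1, 1.2]
gripper_width: 30.2
```

Run:
```python
from h import *
im=eyes.get_image("side"); a=im[165:325,235:415,::-1]; cv2.imwrite("pics/si4.png",cv2.resize(a,None,fx=3.7,fy=3.7,interpolation=cv2.INTER_CUBIC))
im=eyes.get_image("scene"); a=im[200:330,235:415,::-1]; cv2.imwrite("pics/sc4.png",cv2.resize(a,None,fx=4,fy=4,interpolation=cv2.INTER_CUBIC))
print(arm.read_state()["contact_force"])
```

```text
[-0.86191607 -5.14655364  0.84840454]
```

View pics/si4.png

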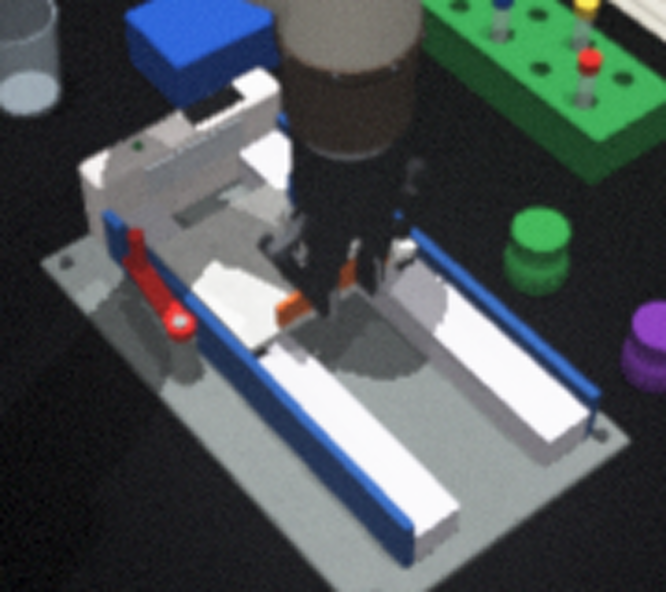

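View pics/sc4.png

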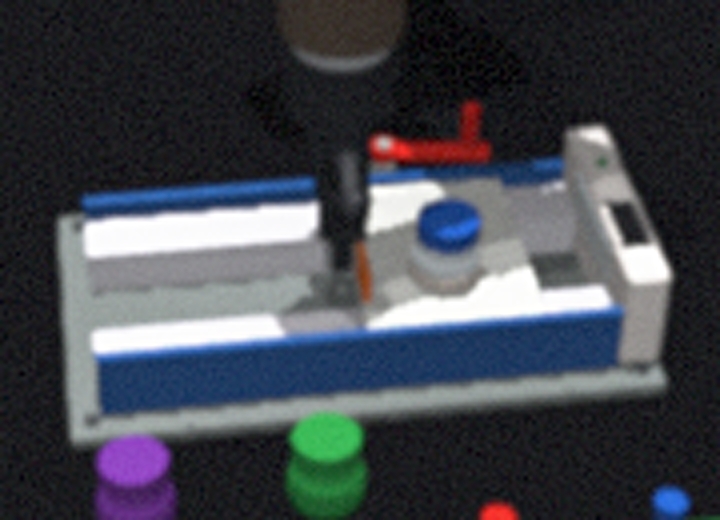

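The jar cap and plate sit about 2 px lower in the scene view and the plate's top is now below the guide, so the board appears to have dropped. I'll back off along -y, rise clear and check.

jog_arm:
  rows:
    - [[0.2,0,0],[0,0,0],3]
    - [[0.5,0,0],[0,0,0],3]
    - [[1.5,0,0],[0,0,0],0]
    - [[1.5,0,-1],[0,0,0],0]
    - [[0,0,-3],[0,0,0],0]
    - [[0,0,-3],[0,0,0],0]
    - [[1.5,2,-3],[0,0,0],0]
    - [[1,4,0],[0,0,0],0]
    - [[0,4,0],[0,0,0],0]
    - [[0,3,0],[0,0,0],0]

```text
clock: 9.1
position: [465.5, -24.1, 163.2]
ee_rot: [-0.707, 0.708, -0.0, 0.001]
contact_force: [-0.3, 0.8, 0.4]
gripper_width: -0.3
```

Run:
```python
from h import *
p=np.load("stand.npy")
for n,(x0,y0,w,h,f) in {"scene":(235,205,180,120,4.4),"side":(235,165,180,160,3.7)}.items():
    im=eyes.get_image(n)[:,:,::-1]; m=eyes.camera_model(n)
    im=cv2.resize(im[y0:y0+h,x0:x0+w],None,fx=f,fy=f,interpolation=cv2.INTER_CUBIC); cv2.imwrite(f"pics/{n}5raw.png",im)
    for a,b in (((-50,-60,81),(50,-60,81)),((-76,-60,59),(-76,60,59)),((-76,60,59),(76,60,59)),((76,60,59),(76,-60,59))):
        P=[(q[0],q[1]+60,q[2]) for q in(a,b)]
        q=(proj(m,s2w(p[:3],P))+.5-[x0,y0])*f-.5
        cv2.line(im,tuple(int(v) for v in q[0]),tuple(int(v) for v in q[1]),(255,0,255),1)
    cv2.imwrite(f"pics/{n}5.png",im)
```

```text
(no output)
```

View pics/scene5.png

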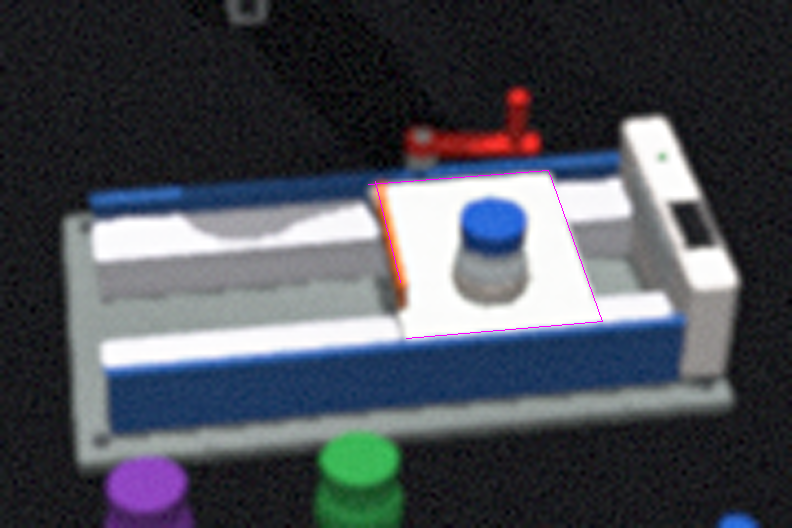

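View pics/side5.png

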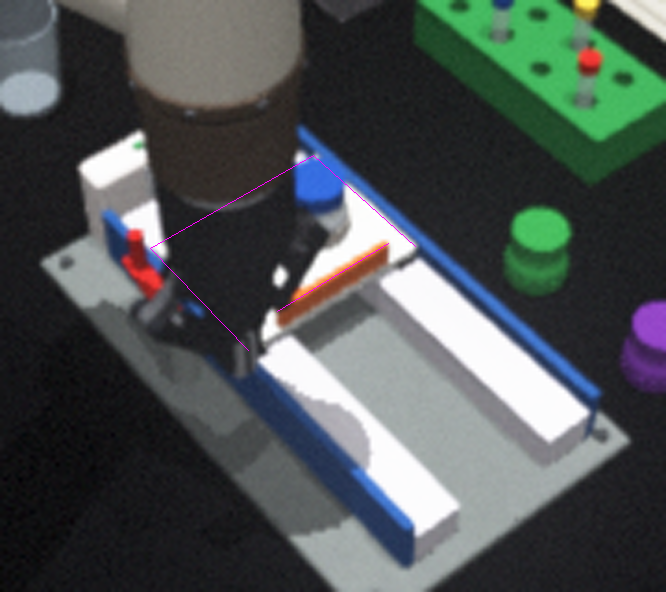

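Everything matches the seated model: plate outline (549,170)–(602,321) in the scene crop, lip top edge in the side crop, both within ~1 px at the dropped height. The jar is upright at (492,250). Next is the keeper: go to a point outside its post and turn the tool so that +x faces along the push.

jog_arm:
  rows:
    - [[-3,0.2,0],[0,0,0],0]
    - [[-4,0.2,0],[0,0,0],0]
    - [[-4,0.2,0],[0,0,0],0]
    - [[-4,0.2,0],[0,0,0],0]
    - [[-2.9,0.2,0],[0,0,0],0]
    - [[0,0,0],[0,0,-10],0]
    - [[0,0,0],[0,0,-10],0]
    - [[0,0,0],[0,0,-10],0]
    - [[0,0,0],[0,0,-10],0]
    - [[0,0,0],[0,0,-10],0]

```text
clock: 10.45
position: [458.1, 155.9, 162.9]
ee_rot: [0.941, -0.34, 0.0, -0.001]
contact_force: [-0.0, -0.7, 1.2]
gripper_width: 0.2
```

jog_arm:
  rows:
    - [[0,0,0],[0,0,-10],0]
    - [[0,0,0],[0,0,-10],0]
    - [[0,0,0],[0,0,-10],0]
    - [[0,0,0],[0,0,-2],0]
    - [[0,0,0],[0,0,0],0]

```text
clock: 11.08
position: [457.5, 155.9, 162.6]
ee_rot: [0.997, -0.071, 0.0, -0.0]
contact_force: [-0.6, -0.1, -1.0]
gripper_width: 0.2
```

Run:
```python
from h import *
from scipy.spatial.transform import Rotation as Ro
p=np.load("stand.npy")
s=arm.read_state(); R=Ro.from_quat(s["ee_rot"]).as_matrix(); print(s["position"],R.round(3),s["joints"].round(2))
im=eyes.get_image("wrist"); cv2.imwrite("pics/wrist6.png",im[:,:,::-1]); m=eyes.camera_model("wrist")
RR=cv2.Rodrigues(m["rvec"])[0]; print("campos",-RR.T@m["tvec"])
for th in(0,.1,.15): print(th,proj(m,s2w(p,[(-105+62*np.sin(th),40+62*np.cos(th),106.5)])))
print("pivot px",proj(m,s2w(p,[(-105,40,70.5)])), s2w(p,[(-105,40,0)]))
im=eyes.get_image("side"); cv2.imwrite("pics/side6.png",cv2.resize(im[120:320,200:400,::-1],None,fx=3,fy=3,interpolation=cv2.INTER_CUBIC))
```

```text
[457.47461534 155.91982869 162.55322821] [[ 0.99  -0.142  0.   ]
 [-0.142 -0.99   0.   ]
 [ 0.    -0.    -1.   ]] [ 0.67  0.21 -0.43  0.   -0.93  0.76]
campos [529.70874701 145.95184646 305.7844022 ]
0 [[324.48118253 214.45973176]]
0.1 [[323.46935377 204.2657414 ]]
0.15 [[323.34954276 199.07573566]]
pivot px [[412.73601023 190.356148  ]] [[487.20133438  88.50307039   0.        ]]
```

View pics/wrist6.png

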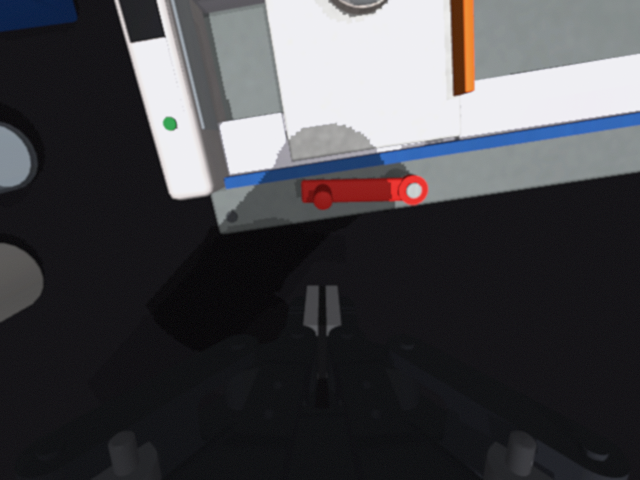

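View pics/side6.png

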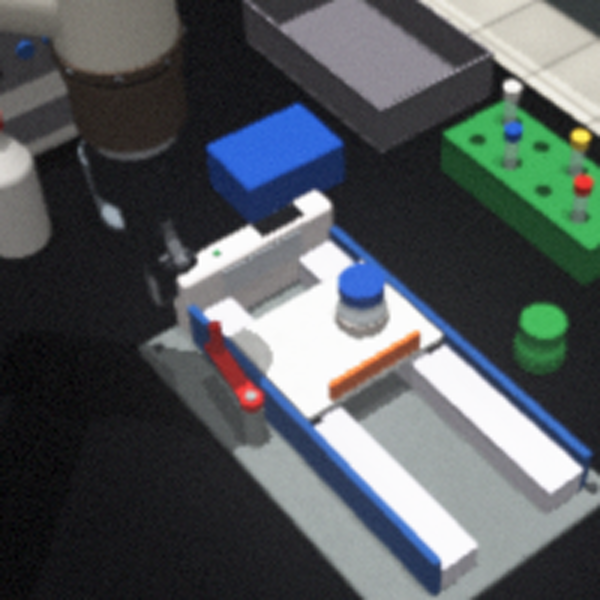

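In the wrist view the post top is at (322,200) and the pivot at (414,190), which matches my model at θ≈0.14 rad. The seated board and the jar look fine too. I'll descend and advance to contact.

jog_arm:
  rows:
    - [[0,0,3],[0,0,0],0]
    - [[0,0,3],[0,0,0],0]
    - [[0,0,1.6],[0,0,0],0]
    - [[0.7,0,0],[0,0,0],0]
    - [[0.7,0,0],[0,0,0],0]
    - [[0.4,0,0],[0,0,0],0]
    - [[0.2,0,0],[0,0,0],0]
    - [[0.2,0,0],[0,0,0],0]
    - [[0,0,0],[0,0,0],0]

```text
clock: 12.3
position: [478.8, 152.9, 86.4]
ee_rot: [0.998, -0.07, 0.0, -0.0]
contact_force: [-0.9, 0.9, -0.3]
gripper_width: 0.1
```

Close to contact. Now the arc, 4° per row.

jog_arm:
  rows:
    - [[0.44,-0.1,0],[0,0,4],0]
    - [[0.44,-0.1,0],[0,0,4],0]
    - [[0.44,-0.1,0],[0,0,4],0]
    - [[0.44,-0.1,0],[0,0,4],0]
    - [[0.44,-0.1,0],[0,0,4],0]
    - [[0.44,-0.1,0],[0,0,4],0]

```text
clock: 13.05
position: [505.6, 150.8, 86.3]
ee_rot: [0.961, -0.277, 0.0, -0.0]
contact_force: [-1.0, 1.8, 0.1]
gripper_width: -0.1
```

Run:
```python
from h import *
p=np.load("stand.npy"); s=arm.read_state(); d=w2s(p,s["position"])-[-105,40]
th=np.radians(8+24); r=np.array([np.sin(th),np.cos(th)]);t=np.array([np.cos(th),-np.sin(th)]); print(d@r,d@t,s["contact_force"])
im=eyes.get_image("wrist"); cv2.imwrite("pics/wrist7.png",im[:,:,::-1])
```

```text
62.69736901074047 -17.00452433505251 [-1.03419208  1.76478892  0.14659214]
```

View pics/wrist7.png

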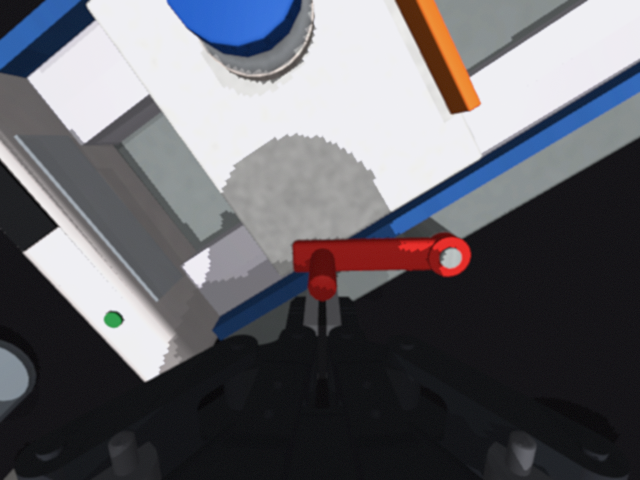

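The post rides centred on the fingers at (322,290), the arm is at about 32°, and the force is about 2 N. I'll continue the arc.

jog_arm:
  rows:
    - [[0.44,-0.1,0],[0,0,4],0]
    - [[0.44,-0.1,0],[0,0,4],0]
    - [[0.44,-0.1,0],[0,0,4],0]
    - [[0.44,-0.1,0],[0,0,4],0]
    - [[0.44,-0.1,0],[0,0,4],0]
    - [[0.44,-0.1,0],[0,0,4],0]
    - [[0.44,-0.1,0],[0,0,4],0]
    - [[0.44,-0.1,0],[0,0,4],0]
    - [[0.44,-0.1,0],[0,0,4],0]
    - [[0.44,-0.1,0],[0,0,4],0]

```text
clock: 14.35
position: [541.1, 124.2, 86.4]
ee_rot: [0.809, -0.588, 0.0, -0.001]
contact_force: [0.7, 1.5, -0.1]
gripper_width: 0.1
```

Run:
```python
from h import *
p=np.load("stand.npy"); s=arm.read_state(); d=w2s(p,s["position"])-[-105,40]
th=np.radians(8+64); r=np.array([np.sin(th),np.cos(th)]);t=np.array([np.cos(th),-np.sin(th)]); print(d@r,d@t,s["contact_force"])
im=eyes.get_image("wrist"); cv2.imwrite("pics/wrist8.png",im[:,:,::-1])
```

```text
62.353652915194694 -16.81608977915531 [ 0.71722142  1.45192346 -0.09456676]
```

View pics/wrist8.png

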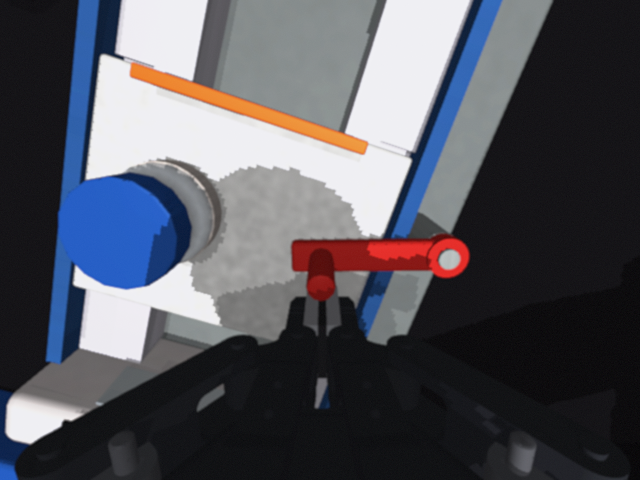

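The arm is at about 72°, passing over the seated board with the jar well clear. I'll finish the last 18° and feel for the stop.

jog_arm:
  rows:
    - [[0.44,-0.1,0],[0,0,4],0]
    - [[0.44,-0.1,0],[0,0,4],0]
    - [[0.44,-0.1,0],[0,0,4],0]
    - [[0.33,-0.08,0],[0,0,3],0]

```text
clock: 14.9
position: [548.2, 108.8, 86.4]
ee_rot: [0.725, -0.688, 0.0, -0.0]
contact_force: [0.8, 1.0, 0.7]
gripper_width: -0.4
```

jog_arm:
  rows:
    - [[0.1,0,0],[0,0,1],0]
    - [[0.1,0,0],[0,0,1],0]

```text
clock: 15.15
position: [548.1, 106.7, 86.4]
ee_rot: [0.713, -0.701, 0.0, -0.0]
contact_force: [1.1, 0.7, -0.6]
gripper_width: 0.2
```

jog_arm:
  rows:
    - [[0.05,0,0],[0,0,0.5],0]
    - [[0.05,0,0],[0,0,0.5],0]

```text
clock: 15.4
position: [548.2, 106.0, 86.4]
ee_rot: [-0.707, 0.707, 0.0, 0.0]
contact_force: [-0.4, 3.0, -0.3]
gripper_width: -0.2
```

jog_arm:
  rows:
    - [[0.05,0,0],[0,0,0],0]
    - [[0.05,0,0],[0,0,0],0]

```text
clock: 15.65
position: [548.3, 105.7, 86.4]
ee_rot: [0.707, -0.707, -0.0, -0.001]
contact_force: [-0.8, 6.2, 0.3]
gripper_width: 0.2
```

The force rises to about 6 N without movement, so the stop is reached. I'll back off, rise and move aside.

jog_arm:
  rows:
    - [[-0.5,0,0],[0,0,0],0]
    - [[-1,0,0],[0,0,0],0]
    - [[0,0,-3],[0,0,0],0]
    - [[0,0,-4],[0,0,0],0]
    - [[0,0,-4],[0,0,0],0]
    - [[0,4,-3],[0,0,0],0]
    - [[0,5,0],[0,0,0],0]
    - [[0,4,0],[0,0,0],0]
    - [[0,0,0],[0,0,0],0]

```text
clock: 16.77
position: [415.8, 119.0, 226.7]
ee_rot: [0.708, -0.706, -0.0, 0.0]
contact_force: [1.1, 0.8, -0.4]
gripper_width: 0.3
```

Run:
```python
from h import *
p=np.load("stand.npy"); print(arm.read_state()["contact_force"])
for n,(x0,y0,w,h,f) in {"scene":(235,205,180,120,4.4),"side":(235,165,180,160,3.7)}.items():
    im=eyes.get_image(n)[:,:,::-1]; m=eyes.camera_model(n); cv2.imwrite(f"pics/{n}9full.png",im)
    im=cv2.resize(im[y0:y0+h,x0:x0+w],None,fx=f,fy=f,interpolation=cv2.INTER_CUBIC)
    for a,b in (((-50,0,81),(50,0,81)),((-76,0,59),(-76,120,59)),((-76,120,59),(76,120,59)),((76,120,59),(76,0,59)),((-105,40,70.5),(-28,40,70.5))):
        q=(proj(m,s2w(p[:3],[a,b]))+.5-[x0,y0])*f-.5
        cv2.line(im,tuple(int(v) for v in q[0]),tuple(int(v) for v in q[1]),(255,0,255),1)
    cv2.imwrite(f"pics/{n}9.png",im)
```

```text
[ 1.12202536  0.76946848 -0.40147325]
```

View pics/scene9.png

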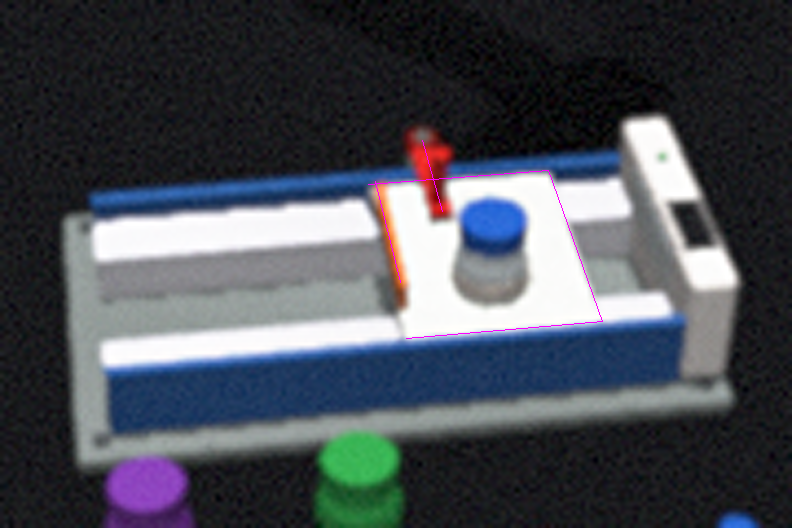

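View pics/side9.png

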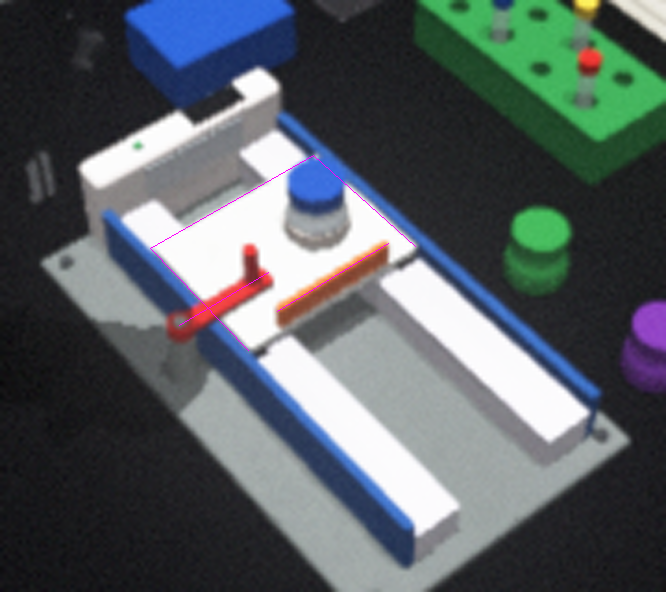

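View pics/scene9full.png

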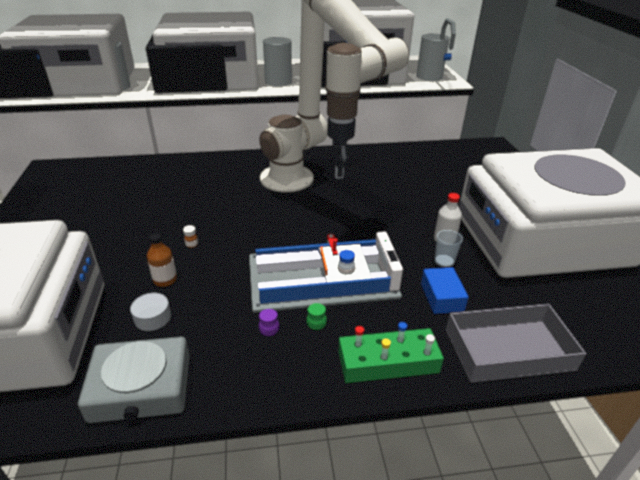

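The keeper lies straight across the board along the stand's +x: side crop, pivot (180,325) to tip (268,280), on the model line. The board matches the seated outline, the jar is upright, the bystanders look unmoved and the arm is well clear. I'm handing it in.

```bash
python3 -c "
from bench import arm
print(arm.job_done())"
```

```text
the job is handed in; nothing more can be done
None
```

I pushed the board by its orange lip into the notches and swung the red keeper to its stop, then handed the job in about 17 s into the 54 s allowed; no verdict was reported.

- **Board:** It slid at up to 32 mm/s with about 5–6 N. I slowed for the last few millimetres and backed off once it had dropped. I never felt the drop itself, because the push force stayed near 5 N. I saw it in the camera views, where the board lies within about 1 px of the seated outline at the dropped height.
- **Keeper:** I pushed the post along its arc with 1–3 N until the force rose to about 6 N against the stop. In the last pictures the arm lies on the line drawn for 1.571 rad.
- **Last look:** The jar stood upright on the board, the bystanders and look-alikes looked unmoved, and the arm was well clear with force readings at noise level. I saw the bystanders only in the camera view and did not measure their positions. No check failed.

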